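# Check a shaker all round on the sprung inspection turntable

## Robot

A 6-joint arm with a two-finger parallel gripper is mounted at the origin on a cart in front of the work surface, level with it; the furniture and walls round the work are solid. World frame = base frame: x ahead of the robot, y to its left, z up, the work surface at z = 0. Lengths are in m, angles in rad, forces in N, time in s.
With the tool pointing down it reaches from about 0.35 to 0.775 m from the base axis. Payload 5.5 kg.
Tool frame: the origin (TCP) lies midway between the tips of the shut fingers; the grasp point (between the pads) lies 19 mm behind it; z points along the fingers, y is the direction in which the jaws open and shut (so a half turn about z gives the same grasp; the last joint's range is limited). The gripper opens to 85 mm and grips with 20 to 120 N. Pads are 22 mm wide; open, the fingers measure 114 mm over their backs; the gripper's body (76 mm by 85 mm) begins 54 mm behind the grasp point. The pads swing forward as they close: fully open they stand 13 mm farther back than shut.
Start: joints at [-1.413, 0.313, 0.046, 1.304, 0, 1.431], TCP at [0.169, -0.55, 0.231] pointing down, gripper open.
Joint ranges: [-2.76, 2.76], [-0.86, 1.69], [-1.03, 1.26], [-2.2, 2.34], [-1.47, 1.5], [-3.14, 3.14]. Speed limits (rad/s): [2.57, 2.57, 3.14, 3.14, 3.14, 3.14].

## Interface

Orientations are given as a unit quaternion [w, x, y, z].
In Python, from workcell import env gives the robot as it stands.
- The arm moves only by the shell command python3 -m pendant 'ROWS' [FORCE]. ROWS is JSON, a list of rows, each a list of 3 entries, a list of its own where there are three numbers: the shift along the tool's x, y, z each as a share of 20 mm, from -1 to 1, then the turn about the tool's z as a share of 6 degrees, from -1 to 1, then the closure, from -1 (fully open) to 1 (shut). In form: [[[tx, ty, tz], turn, claw], ...]. A call has 1 to 12 rows; each row shifts and turns the commanded pose from where the row before left it, along the tool's axes as they then stand; what a row does not reach is not made up. A row lasts 1/8 s, in which the tool goes at most 62.5 mm and 10.7 degrees, less where a joint would pass 70% of its speed; a pose out of reach is approached as far as the arm can. A call with a number of a shift or a turn outside -1 to 1 is refused whole. A call with a gripper value outside its range is refused whole. The fingers move at their own pace and stop on an object; FORCE is the grip in N (left out, the last holds). Time passes only in rows, so rows that do not move let the fingers close. It gives the time, the measured TCP pose, the force and the opening at its end, in the units of the state.
- env.get_state(): the state, without advancing time (a new reading comes with each control period).
- env.read_camera(name): name is "side" or "top" or "wrist"; returns a dict with "color" (480x640x3 uint8, blue, green, red), "mtx" (3x3 intrinsics, pixels), "k1" (the pictures are not rectified: a ray, as slopes to the right and down, at radius r is drawn at 1 + k1 r^2 times it, then the intrinsics apply), "view" (4x4, takes a point from world to camera coordinates). Camera axes: x right, y down, z forward; pixel columns grow to the right and rows downward; lengths in m; the calibration is good to about 2 mm. A picture is of the moment at which its call begins. There is no depth.
- env.hand_in(): hands the job in, once; it reports no verdict.
Trained networks look in the newest picture that a camera, given by its name, has taken for a name from the list of things; names that differ only in an ending like _2 or _b are one class to them, and where a whole thing is asked for, a point or a joint stands for the part that bears it (a point fixed in the world has none). Each returns a list of dicts, best first, with "p" (0 to 1); they miss things now and then, are a little off and sometimes report something else, mostly with a low value. They report only what shows in the picture. A call takes as long as a camera call. They do not tell look-alikes from the thing itself.
- env.boxes_of(camera, thing): "location" ([column, row] in pixels, amid what is visible of it).
- env.cut_out(camera, thing): "region" (480x640 bool, what is visible of it) and "location" ([column, row] in pixels, amid what is visible of it).
The state is a dict: "clock": time; "joint_pos": joint angles; "qvel": joint speeds; "tau": joint torques, N m; "tcp_pos": TCP position; "orientation": TCP orientation; "wrist_force": force on the tool from outside, world axes, zero at the start; "ft_torque": the same for the moment, N m; "finger_gap": finger opening in m.
Only numpy, scipy, OpenCV 4.12 (cv2) and the standard library are available. Lean on these libraries where they do the work, as an engineer would, in place of code of your own. Each camera call takes 0.05 s, during which the arm holds its last target.

## Task

Check the dark shaker for chips on all sides: set it gently upright in the ring at the middle of the inspection turntable and let go of it with the green mark still at the lens; then turn the platform anticlockwise until the yellow mark, and after it the red mark, points at the lens, stopping for about a second at each. The platform is sprung: ease it slowly all the way back to the green mark, never letting it snap back, and leave the shaker standing upright in the ring. Leave the white shaker, the ramekin and the food pan where they are.

Things in the scene. Friction and masses are not known exactly. Their poses are not given: they have to be found in the camera images.
- dark_shaker: the shaker to check: a round upright dark grey shaker with a rounded white cap, loose, 42 mm in diameter, 84 mm tall (body to 60 mm, then the cap, 40 mm wide), about 0.11 kg. Origin at the centre of its underside, z up. The three things dark shaker, white shaker and ramekin stand in a row about 120 mm apart, in any order.
- white_shaker: a bystander: the same shaker all in white, loose, 42 mm in diameter, 84 mm tall. Origin at the centre of its underside.
- ramekin: a bystander: white ramekin with red sauce, loose, 65 mm in diameter, 37 mm tall. Origin at the centre of its underside.
- food_pan: a bystander: clear open food pan, loose, 162 x 176 x 100 mm. Origin at the centre of its underside. The stand and the pan can be on either side, left or right.
- stand: the inspection stand, fixed to the table: a round grey foot 168 mm across, on which the platform turns, and a black lens head (30 x 50 x 42 mm, its top 101 mm above the table) that stands 129 mm from the platform's axis along the stand's +x axis and looks at the axis. A white pointer lies at the head's foot. Origin on the platform's axis, at table height; x toward the lens head (roughly away from the robot), z up.
- lens (a point): the front of the lens, 109 mm from the platform's axis, 82 mm above the table, fixed to the stand.
- platform_top (a point): the centre of the top face of the round white platform (184 mm across, 10 mm thick, top face 34 mm above the table), on its vertical axis; turns with the platform. A black ring 52 mm across is printed round it. Its x axis points to the green mark. Three coloured radial marks at the edge lie a third of a turn apart: green, and clockwise from it (seen from above) yellow, then red. No recess and no rim.
- handle_top (a point): the top of the upright handle post that turns with the platform: 90 mm above the platform's top face (124 mm above the table), 80 mm from the axis, 60 degrees anticlockwise of the green mark. Steel post 14 mm in diameter with a blue cap 18 mm in diameter over its top 12 mm and a foot 22 mm in diameter, 6 mm high.
- turntable (a joint): the platform's turn in rad, growing anticlockwise seen from above. 0 = home, against its stop, green mark at the lens; 2.094 = yellow mark at the lens; 4.189 = red mark at the lens; it can turn to 4.6. A spring drives it home all the time: about 1 N at the handle at home, growing to about 4.3 N at the red mark; let go, it snaps back at several rad/s. Back-turning faster than 2.5 rad/s (0.2 m/s at the handle) counts as a snap.
Not all that is in view belongs to the job. Leave any blue look-alike of the dark_shaker alone.

How it is judged:
On the way, in this order (a step that is already met when the one before it is completed fails the run):
1. the dark shaker stands released in the ring, platform at home, green mark at the lens (horizontal distance between dark_shaker and platform_top below 0.02 m and z of dark_shaker in the frame of platform_top between -0.008 and 0.008 m and angle between dark_shaker's own z axis and vertical below 0.12 rad and contact force between dark_shaker and the fingers below 0.1 N and value of joint turntable below 0.1 rad), for 0.4 s.
2. the platform stands with the yellow mark at the lens (within 10 degrees), the shaker on it, for half a second (horizontal distance between dark_shaker and platform_top below 0.02 m and z of dark_shaker in the frame of platform_top between -0.008 and 0.008 m and angle between dark_shaker's own z axis and vertical below 0.12 rad and contact force between dark_shaker and the fingers below 0.1 N and value of joint turntable between 1.924 and 2.264 rad), for 0.5 s.
3. the platform stands with the red mark at the lens (within 10 degrees), the shaker on it, for half a second (horizontal distance between dark_shaker and platform_top below 0.02 m and z of dark_shaker in the frame of platform_top between -0.008 and 0.008 m and angle between dark_shaker's own z axis and vertical below 0.12 rad and contact force between dark_shaker and the fingers below 0.1 N and value of joint turntable between 4.018 and 4.358 rad), for 0.5 s.
At the end, for the whole second after the job is handed in: The platform is back at home (within 0.1 rad) and at rest, and the dark shaker stands on it upright (within 7 degrees), released and still, within 20 mm of the centre (all of step 1 and linear speed of dark_shaker below 0.02 m/s and velocity of joint turntable above -0.1 rad/s); the robot touches nothing.
It fails at once if the platform snaps back: it turns back faster than 2.5 rad/s (0.4 of a turn in a second) (velocity of joint turntable below -2.5 rad/s).
It fails at once if the dark shaker is tipped by more than 30 degrees (angle between dark_shaker's own z axis and vertical above 0.52 rad).
It fails at once if the dark shaker is dropped or thrown onto the platform (faster than 0.5 m/s just above it) (horizontal distance between dark_shaker and platform_top below 0.06 m and z of dark_shaker in the frame of platform_top below 0.03 m and linear speed of dark_shaker above 0.5 m/s).
It fails at once if the white shaker, the ramekin or the food pan is moved by more than 3 cm or tipped by more than 20 degrees (distance of any of white_shaker, ramekin, food_pan from where it was at the start of the episode above 0.03 m or angle between any of white_shaker, ramekin, food_pan's own z axis and vertical above 0.35 rad).
It also fails if it takes over 72 s, if anything falls off the work surface, if the arm or the gripper's body presses on something with over 40 N, if the wrist force passes 120 N, or if a joint passes its speed limit or range.

## Working session

There is one attempt and no reset: what is moved stays moved. The work goes in short steps, Python scripts to look and compute and a shell command to move; the robot and the scene stay as the last step left them, time stands still between calls to the robot, and variables do not carry over. Pictures are saved under pics/ and viewed, and the job is handed in when it is done.

```bash
ls; mkdir -p pics; python3 - <<'E'
from workcell import env
import cv2
print(env.get_state())
for c in ["side","top","wrist"]:
    r=env.read_camera(c); cv2.imwrite(f"pics/{c}0.png",r["color"]); print(c,r["mtx"],r["k1"],r["view"])
    for t in ["dark_shaker","white_shaker","ramekin","food_pan","stand","lens","platform_top","handle_top"]:
        try: print(t,[( [round(float(x)) for x in d["location"]],round(d["p"],2)) for d in env.boxes_of(c,t)])
        except Exception as e: print(t,e)
print(env.get_state()["clock"])
E
```

```text
pics
{'clock': 0.0, 'joint_pos': array([-1.41258512e+00,  3.13984037e-01,  4.49718933e-02,  1.30357111e+00,
        1.06989897e-05,  1.43120266e+00]), 'qvel': array([ 0.002018  ,  0.00025405, -0.00202208,  0.00052243, -0.00018451,
       -0.00047284]), 'tau': array([-1.44905174e-03, -4.80617630e+01,  2.98538429e+01,  1.90953462e-02,
       -2.55191353e-04, -8.30899552e-06]), 'tcp_pos': array([ 0.16863549, -0.54919095,  0.23041526]), 'orientation': array([-8.93476853e-04,  9.88934106e-01,  1.48352744e-01, -2.96768722e-06]), 'wrist_force': array([-0.06951094, -0.82710242, -0.7089887 ]), 'ft_torque': array([-0.01640912, -0.01941633,  0.01117087]), 'finger_gap': 0.08544728629451824}
side [[540.75893463   0.         324.28933711]
 [  0.         540.75893463 241.46298822]
 [  0.           0.           1.        ]] 0.015280190498643646 [[ 0.96842036 -0.24930033 -0.00336862 -0.47201019]
 [-0.12529823 -0.47495781 -0.87104273  0.16853603]
 [ 0.21555129  0.8439576  -0.4911957   1.25834666]
 [ 0.          0.          0.          1.        ]]
dark_shaker [([277, 192], 0.88), ([233, 203], 0.66), (
[... 732 characters left out ...]
, ([232, 234], 0.23)]
ramekin [([332, 189], 0.93), ([233, 233], 0.4)]
food_pan [([449, 238], 0.6)]
stand [([228, 230], 0.9)]
lens [([233, 232], 0.86)]
platform_top [([294, 191], 0.72), ([232, 234], 0.56)]
handle_top [([233, 235], 0.56)]
wrist [[365.38765957   0.         316.16108866]
 [  0.         365.38765957 236.03555804]
 [  0.           0.           1.        ]] 0.00984322562157729 [[ 0.29279887 -0.95617245  0.00174954 -0.57593885]
 [-0.90568677 -0.27675153  0.32115427 -0.04044587]
 [-0.30659468 -0.09561815 -0.94702528  0.38024755]
 [ 0.          0.          0.          1.        ]]
dark_shaker []
white_shaker []
ramekin []
food_pan []
stand []
lens []
platform_top []
handle_top []
1.35
```

View pics/side0.png

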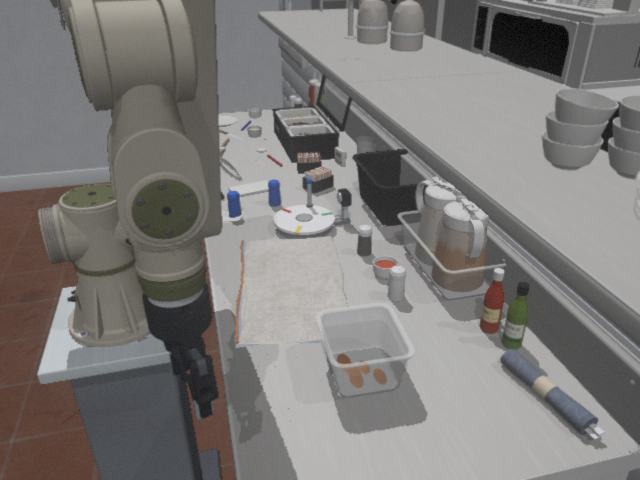

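View pics/top0.png

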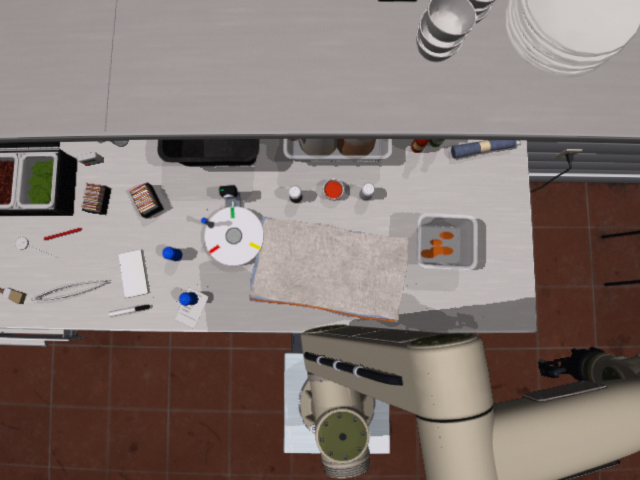

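Top view: dark shaker at (294,192), ramekin (332,189), white shaker (367,190), pan (448,242), platform (233,236), handle cap (205,221). There are two blue look-alikes at (172,254) and (188,298).

```bash
cat > h.py <<'E'
from workcell import env
import numpy as np, cv2
from scipy.spatial.transform import Rotation as R
def ray(r,px):
    K=r["mtx"];x=(px[0]-K[0,2])/K[0,0];y=(px[1]-K[1,2])/K[1,1]
    u=cv2.undistortPoints(np.array([[px]],float),K,np.array([r["k1"],0,0,0.])).ravel()
    V=r["view"];o=-V[:3,:3].T@V[:3,3];return o,V[:3,:3].T@np.array([u[0],u[1],1])
def onz(r,px,z):
    o,d=ray(r,px);return o+d*(z-o[2])/d[2]
def proj(r,p):
    V=r["view"];c=V[:3,:3]@np.asarray(p,float)+V[:3,3];u=c[:2]/c[2]
    s=1+r["k1"]*(u@u);return r["mtx"][:2,:2]@(u*s)+r["mtx"][:2,2]
def tri(a,pa,b,pb):
    A=np.zeros((3,3));B=np.zeros(3)
    for r,p in((a,pa),(b,pb)):
        o,d=ray(r,p);d/=np.linalg.norm(d);M=np.eye(3)-np.outer(d,d);A+=M;B+=M@o
    return np.linalg.solve(A,B)
def st():
    s=env.get_state();print("t",round(s["clock"],2),"tcp",s["tcp_pos"].round(4),"f",s["wrist_force"].round(2),"gap",round(s["finger_gap"],4));return s
def euler(s):
    q=s["orientation"];return R.from_quat([q[1],q[2],q[3],q[0]]).as_matrix()
E
python3 - <<'E'
from h import *
np.set_printoptions(precision=4,suppress=True)
T=env.read_camera("top");S=env.read_camera("side")
big=cv2.resize(T["color"][170:290,160:400],None,fx=3.3,fy=3.3,interpolation=cv2.INTER_CUBIC);cv2.imwrite("pics/topc.png",big)
big=cv2.resize(S["color"][140:300,200:420],None,fx=3.3,fy=3.3,interpolation=cv2.INTER_CUBIC);cv2.imwrite("pics/sidec.png",big)
print(onz(T,[233,236],.034),onz(T,[205,220.5],.124),onz(T,[294.5,191],.084),onz(T,[333,188],.037),onz(T,[368,188],.084),onz(T,[448,242],.05))
print("edge wall",onz(T,[320,137],0.))
m=euler(env.get_state());print(m)
E
```

```text
[0.5054 0.3171 0.034 ] [0.5391 0.3824 0.124 ] [0.6349 0.1264 0.084 ] [0.6552 0.0097 0.037 ] [ 0.6442 -0.0931  0.084 ] [ 0.4863 -0.3376  0.05  ]
edge wall [0.8329 0.0497 0.    ]
[[ 0.956   0.2934  0.    ]
 [ 0.2934 -0.956  -0.0001]
 [-0.      0.0001 -1.    ]]
```

View pics/topc.png

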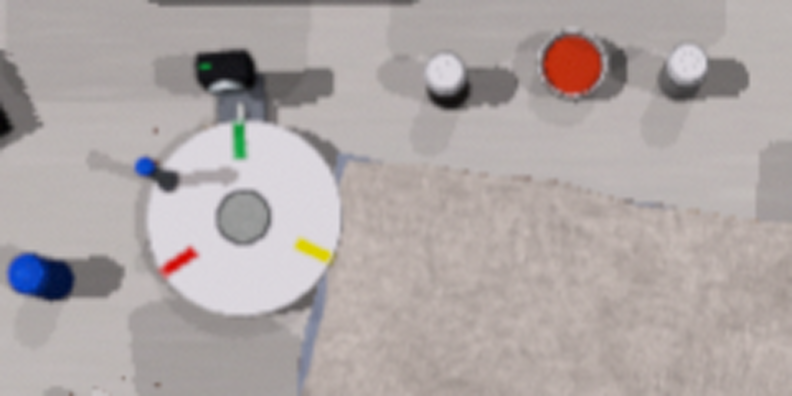

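View pics/sidec.png

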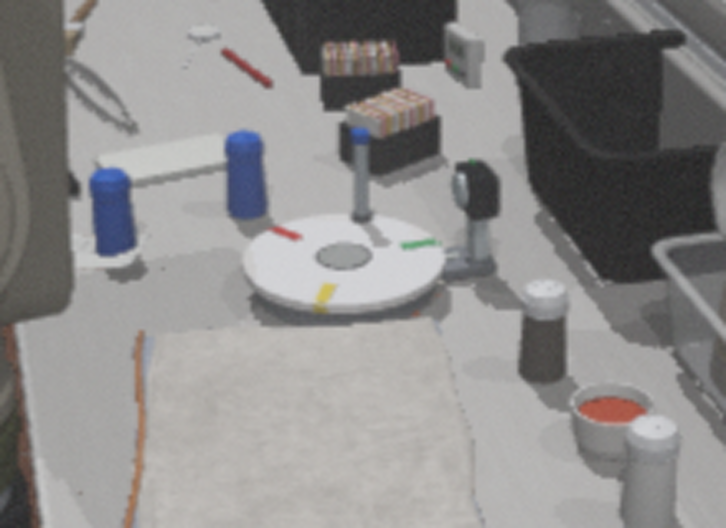

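```bash
python3 - <<'E'
from h import *
np.set_printoptions(precision=4,suppress=True)
T=env.read_camera("top");S=env.read_camera("side")
t=lambda X,Y:[(X+.5)/3.3-.5+160,(Y+.5)/3.3-.5+170]
s=lambda X,Y:[(X+.5)/3.3-.5+200,(Y+.5)/3.3-.5+140]
for n,a,b in [("ring",(244,217),(344,256)),("handle",(145,166),(361,135)),("cap",(446,75),(546,300)),("lenshead",(224,70),(477,188)),("green",(239,142),(418,244))]:
    print(n,tri(T,t(*a),S,s(*b)),end=' ')
    z={"ring":.034,"handle":.12,"cap":.075,"lenshead":.09,"green":.034}[n]
    print(onz(T,t(*a),z)[:2],onz(S,s(*b),z)[:2])
print("blue",onz(T,[172,254],.08),onz(T,[188,298],.08))
for n in ["dark_shaker","platform_top"]:
  for c,r in(("top",T),("side",S)):
    for d in env.cut_out(c,n)[:3]:
        ys,xs=np.where(d["region"]);print(n,c,round(d["p"],2),xs.min(),xs.max(),ys.min(),ys.max(),xs.mean().round(1),ys.mean().round(1))
print(env.get_state()["clock"])
E
```

```text
ring [0.5067 0.3159 0.0318] [0.5072 0.3153] [0.5049 0.3115]
handle [0.5409 0.3886 0.1167] [0.5414 0.3876] [0.5382 0.3808]
cap [0.6345 0.1263 0.0673] [0.6327 0.1259] [0.6299 0.1128]
lenshead [0.6356 0.3288 0.0786] [0.6342 0.3263] [0.6272 0.3048]
green [0.5777 0.3224 0.0318] [0.5781 0.3218] [0.5757 0.3179]
blue [0.4454 0.4899 0.08  ] [0.3159 0.4373 0.08  ]
dark_shaker top 0.5 162 181 246 260 171.8 253.2
dark_shaker top 0.48 359 374 184 201 366.6 192.1
dark_shaker side 0.9 357 372 225 255 364.3 240.2
dark_shaker side 0.62 268 280 180 205 274.2 192.5
dark_shaker side 0.59 227 241 191 217 233.9 204.0
platform_top top 0.94 202 263 207 264 233.6 235.7
platform_top side 0.56 274 334 179 234 304.4 217.5
platform_top side 0.4 316 414 303 396 364.7 347.6
1.75
```

```bash
python3 -m pendant '[[[1,-0.8,0],0,-1],[[1,-0.8,0],0,-1],[[1,-0.8,0],0,-1],[[1,-0.8,0],0,-1],[[1,-0.8,0],0,-1],[[1,-0.8,0],0,-1],[[1,-0.8,0],0,-1],[[1,-0.8,0],0,-1],[[1,-0.8,0],0,-1],[[1,-0.8,0],0,-1],[[1,-0.8,0],0,-1],[[1,-0.8,0],0,-1]]'
python3 -m pendant '[[[1,-0.8,0],0,-1],[[1,-0.8,0],0,-1],[[1,-0.8,0],0,-1],[[1,-0.8,0],0,-1],[[1,-0.8,0],0,-1],[[1,-0.8,0],0,-1],[[1,-0.8,0],0,-1],[[1,-0.8,0],0,-1],[[1,-0.8,0],0,-1],[[1,-0.8,0],0,-1],[[1,-0.8,0],0,-1],[[1,-0.8,0],0,-1]]'
python3 -m pendant '[[[0,0,0],-1,-1],[[0,0,0],-1,-1],[[0,0,0],-1,-1],[[0,0,0],-1,-1],[[0,0,0],-1,-1],[[0,0,0],-1,-1],[[0,0,0],-1,-1],[[0,0,0],-1,-1],[[0,0,0],0,-1]]'
cat >> h.py <<'E'
def to(p):
    s=st();m=euler(s);d=m.T@(np.array(p)-s["tcp_pos"]);print("yaw",round(np.degrees(np.arctan2(m[1,0],m[0,0])),2),"tilt",m[2].round(4),"tool mm",(d*1000).round(1),"units",(d/.02).round(2),"q",s["joint_pos"].round(2))
E
python3 -c "
from h import *
to([.633,.126,.15])"
```

```text
clock: 3.25
tcp_pos: [0.3423, -0.2946, 0.2315]
orientation: [0.0, 0.989, 0.148, 0.0]
wrist_force: [0.5, -1.3, -0.2]
finger_gap: 0.0853
clock: 4.75
tcp_pos: [0.5152, -0.0405, 0.2314]
orientation: [0.0, 0.989, 0.149, 0.0]
wrist_force: [-0.0, -0.7, -0.6]
finger_gap: 0.0856
clock: 5.88
tcp_pos: [0.5147, -0.0414, 0.2314]
orientation: [0.0, 0.843, 0.537, 0.0]
wrist_force: [0.1, 0.4, -0.9]
finger_gap: 0.0854
t 5.88 tcp [ 0.5147 -0.0414  0.2314] f [ 0.13  0.42 -0.94] gap 0.0854
yaw 65.02 tilt [-0.e+00  2.e-04 -1.e+00] tool mm [201.7  36.5  81.4] units [10.08  1.82  4.07] q [-0.24  0.2  -0.1   1.27 -0.    1.77]
```

```bash
python3 -m pendant '[[[1,0.18,0.3],0,-1],[[1,0.18,0.3],0,-1],[[1,0.18,0.3],0,-1],[[1,0.18,0.3],0,-1],[[1,0.18,0.3],0,-1],[[1,0.18,0.3],0,-1],[[1,0.18,0.3],0,-1],[[1,0.18,0.3],0,-1],[[1,0.18,0.3],0,-1],[[1,0.18,0.3],0,-1],[[0,0,0.5],0,-1],[[0,0,0],0,-1]]'
python3 - <<'E'
from h import *
to([.633,.126,.15])
np.set_printoptions(precision=4,suppress=True)
r={c:env.read_camera(c) for c in("wrist","top","side")}
for c in r:
    img=r[c]["color"].copy()
    for x,y in((.633,.126),(.633,.121),(.633,.131)): 
        pass
    for z in(0,.06,.084):
        u=proj(r[c],(.633,.126,z));cv2.circle(img,tuple(int(round(v)) for v in u),1,(0,0,255),-1)
    cv2.imwrite(f"pics/{c}1.png",img)
im=cv2.imread("pics/side1.png");cv2.imwrite("pics/side1c.png",cv2.resize(im[170:290,300:460],None,fx=4,fy=4))
E
```

```text
clock: 7.38
tcp_pos: [0.631, 0.1243, 0.1598]
orientation: [-0.0, 0.843, 0.538, -0.001]
wrist_force: [-0.4, 0.3, -0.7]
finger_gap: 0.0856
t 7.38 tcp [0.631  0.1243 0.1598] f [-0.35  0.28 -0.67] gap 0.0856
yaw 65.07 tilt [-0.0016 -0.0022 -1.    ] tool mm [2.4 1.1 9.8] units [0.12 0.06 0.49] q [ 0.07  0.47  0.11  1.21 -0.    2.08]
```

View pics/wrist1.png

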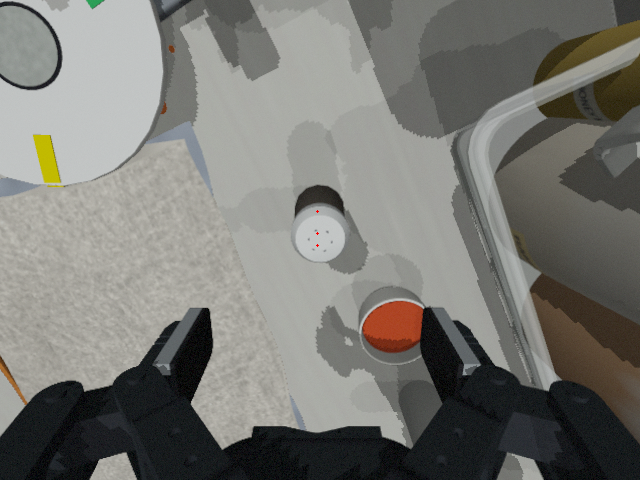

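View pics/side1c.png

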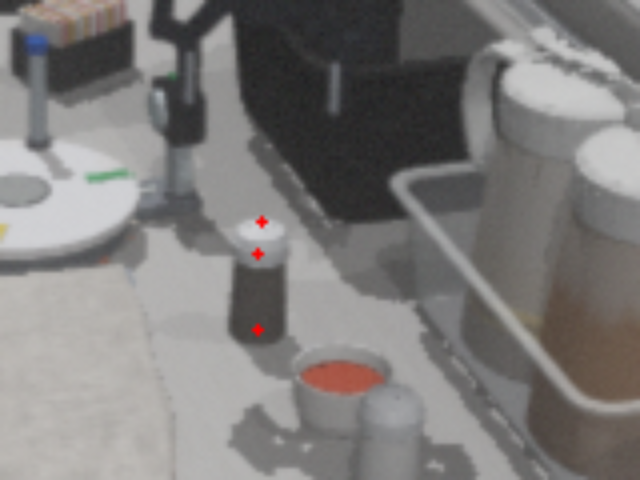

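```bash
python3 - <<'E'
from h import *
np.set_printoptions(precision=4,suppress=True)
r=env.read_camera("wrist");T=env.read_camera("top")
print(onz(r,[321,241],.083),onz(r,[320,235],.074), "ring",onz(r,[21,45],.034))
p=(proj(r,(.633,.126,.08)),proj(r,(.633,.126,0)));print(p)
cv2.imwrite("pics/w1c.png",cv2.resize(r["color"][170:290,250:410],None,fx=4,fy=4,interpolation=cv2.INTER_CUBIC))
to([.633,.126,.025])
E
```

```text
[0.6372 0.126  0.083 ] [0.6372 0.1272 0.074 ] ring [0.509  0.3177 0.034 ]
(array([315.0463, 242.0197]), array([315.2257, 210.5663]))
t 7.62 tcp [0.632  0.1239 0.1619] f [-0.17 -0.83 -0.34] gap 0.0853
yaw 65.02 tilt [ 0.0002  0.0008 -1.    ] tool mm [  2.3  -0.1 136.9] units [ 0.12 -0.    6.84] q [ 0.07  0.47  0.11  1.21 -0.    2.08]
```

View pics/w1c.png

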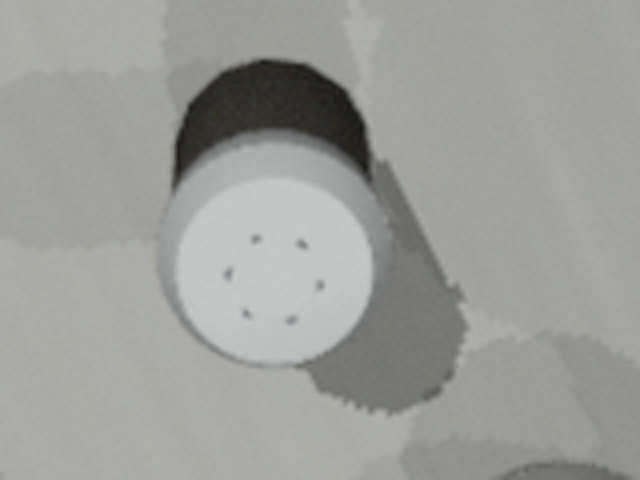

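```bash
python3 -m pendant '[[[0.16,0.09,0],0,-1],[[0,0,1],0,-1],[[0,0,1],0,-1],[[0,0,1],0,-1],[[0,0,1],0,-1],[[0,0,1],0,-1],[[0,0,1],0,-1],[[0,0,0.75],0,-1],[[0,0,0],0,-1]]' 25
python3 - <<'E'
from h import *
to([.635,.126,.026])
r=env.read_camera("wrist");cv2.imwrite("pics/w2.png",r["color"])
E
```

```text
clock: 8.75
tcp_pos: [0.634, 0.1264, 0.025]
orientation: [-0.001, 0.843, 0.538, -0.001]
wrist_force: [-0.5, -0.5, -0.5]
finger_gap: 0.0854
t 8.75 tcp [0.634  0.1264 0.025 ] f [-0.45 -0.45 -0.53] gap 0.0854
yaw 65.06 tilt [-0.0012 -0.002  -1.    ] tool mm [ 0.1  1.1 -1. ] units [ 0.    0.06 -0.05] q [ 0.07  0.58 -0.07  0.93 -0.    2.08]
```

View pics/w2.png

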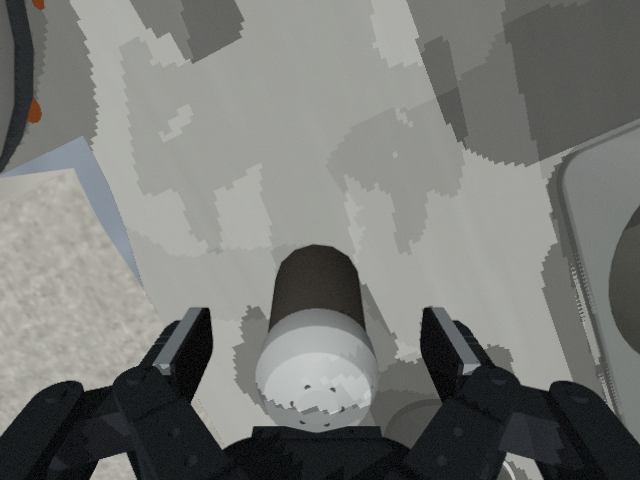

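The shaker sits centred between the pads (cap at about (317,375)). Next: close and lift.

```bash
python3 -m pendant '[[[0,0,0],0,0.2],[[0,0,0],0,0.2],[[0,0,0],0,0.2],[[0,0,0],0,0.2],[[0,0,0],0,0.2],[[0,0,0],0,0.2]]' 25
python3 -m pendant '[[[0,0,0],0,1],[[0,0,0],0,1],[[0,0,0],0,1],[[0,0,-0.3],0,1],[[0,0,-0.6],0,1],[[0,0,-1],0,1],[[0,0,-1],0,1],[[0,0,-1],0,1],[[0,0,-1],0,1],[[0,0,0],0,1]]'
python3 - <<'E'
from h import *
to([.5075,.3160,.12])
r=env.read_camera("wrist");cv2.imwrite("pics/w3.png",r["color"])
r=env.read_camera("side");cv2.imwrite("pics/s3.png",r["color"])
E
```

```text
clock: 9.55
tcp_pos: [0.6354, 0.1266, 0.0271]
orientation: [0.0, 0.843, 0.538, 0.001]
wrist_force: [-0.4, -0.6, 5.9]
finger_gap: 0.0412
clock: 10.8
tcp_pos: [0.6363, 0.1266, 0.1266]
orientation: [0.001, 0.843, 0.538, 0.002]
wrist_force: [-0.5, 0.3, -1.9]
finger_gap: 0.0415
t 10.8 tcp [0.6363 0.1266 0.1266] f [-0.49  0.32 -1.94] gap 0.0415
yaw 65.07 tilt [ 0.0019  0.0036 -1.    ] tool mm [ 117.4 -196.6    6.1] units [ 5.87 -9.83  0.3 ] q [ 0.07  0.5   0.06  1.13 -0.    2.08]
```

View pics/w3.png

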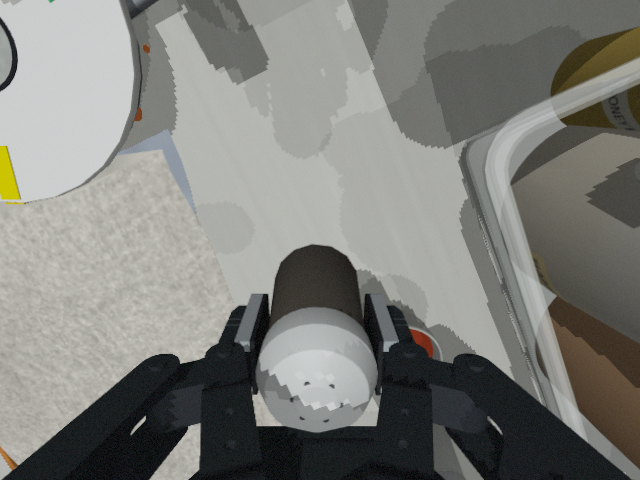

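View pics/s3.png

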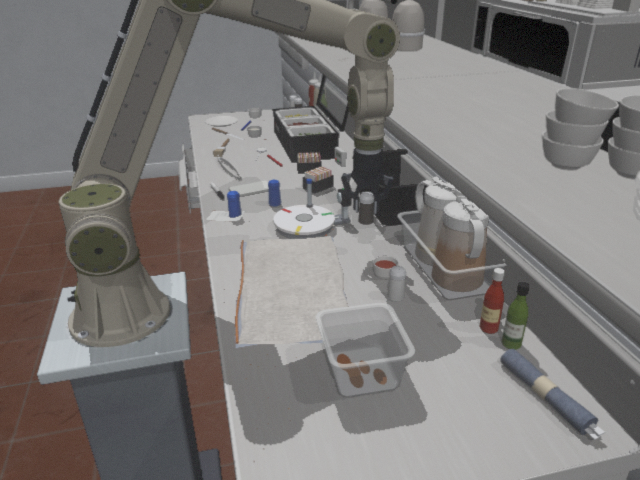

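```bash
python3 -m pendant '[[[0.25,-0.42,0],0,1],[[0.58,-0.98,0],0,1],[[0.58,-0.98,0],0,1],[[0.58,-0.98,0],0,1],[[0.58,-0.98,0],0,1],[[0.58,-0.98,0],0,1],[[0.58,-0.98,0],0,1],[[0.58,-0.98,0],0,1],[[0.58,-0.98,0],0,1],[[0.58,-0.98,0],0,1],[[0.4,-0.6,0],0,1],[[0,0,0],0,1]]'
python3 - <<'E'
from h import *
to([.5075,.3160,.06])
r=env.read_camera("wrist");cv2.imwrite("pics/w4.png",r["color"])
T=env.read_camera("top");cv2.imwrite("pics/t4.png",cv2.resize(T["color"][170:290,160:320],None,fx=4,fy=4))
S=env.read_camera("side");cv2.imwrite("pics/s4.png",cv2.resize(S["color"][140:260,240:400],None,fx=4,fy=4))
to([.5075,.3160,.06])
E
```

```text
clock: 12.4
tcp_pos: [0.5053, 0.3169, 0.1243]
orientation: [0.0, 0.843, 0.538, 0.0]
wrist_force: [0.3, -1.3, -0.6]
finger_gap: 0.0411
t 12.4 tcp [0.5053 0.3169 0.1243] f [ 0.32 -1.34 -0.58] gap 0.0411
yaw 65.16 tilt [-1.e-04  2.e-04 -1.e+00] tool mm [ 0.1  2.3 64.3] units [0.   0.12 3.21] q [ 0.43  0.4  -0.09  1.08 -0.    2.43]
t 12.55 tcp [0.5063 0.3156 0.1242] f [-0.74 -1.09 -0.69] gap 0.0413
yaw 65.03 tilt [-2.e-04  4.e-04 -1.e+00] tool mm [ 0.9  0.8 64.2] units [0.04 0.04 3.21] q [ 0.42  0.4  -0.09  1.08 -0.    2.43]
```

View pics/w4.png

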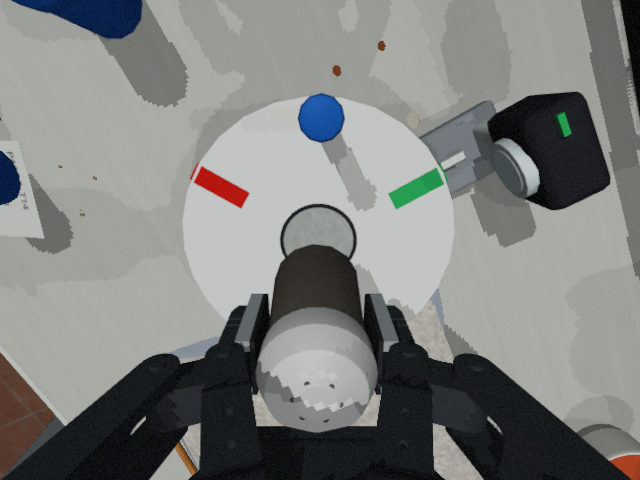

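View pics/s4.png

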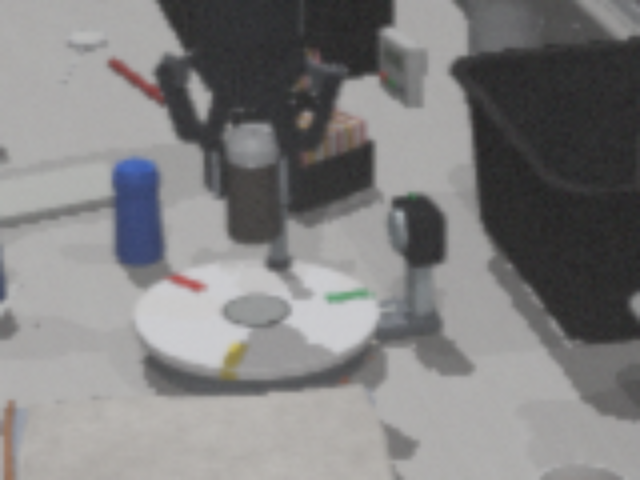

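```bash
python3 -c "
from h import *
r=env.read_camera('wrist');print(onz(r,[318.5,237],.034),onz(r,[321.5,117],.122))"
python3 -m pendant '[[[0.04,0.04,0.8],0,1],[[0,0,0.8],0,1],[[0,0,0.7],0,1],[[0,0,0.5],0,1],[[0,0,0.2],0,1],[[0,0,0],0,1]]'
python3 -m pendant '[[[0,0,0.08],0,1],[[0,0,0.08],0,1],[[0,0,0],0,1]]'
python3 -c "
from h import *
to([.5075,.3160,.06])"
```

```text
[0.50993098 0.31714612 0.034     ] [0.54321933 0.38774253 0.122     ]
clock: 13.35
tcp_pos: [0.5069, 0.3163, 0.0641]
orientation: [0.0, 0.843, 0.538, -0.0]
wrist_force: [-0.2, -0.6, -1.2]
finger_gap: 0.0411
clock: 13.72
tcp_pos: [0.5071, 0.3164, 0.0612]
orientation: [0.0, 0.843, 0.538, 0.0]
wrist_force: [-0.7, -0.3, -1.3]
finger_gap: 0.0411
t 13.72 tcp [0.5071 0.3164 0.0612] f [-0.75 -0.29 -1.3 ] gap 0.0411
yaw 65.06 tilt [ 2.e-04  3.e-04 -1.e+00] tool mm [-0.2  0.5  1.2] units [-0.01  0.03  0.06] q [ 0.42  0.46 -0.17  0.94 -0.    2.43]
```

```bash
python3 -m pendant '[[[0,0,0.05],0,1],[[0,0,0],0,1]]'
python3 -m pendant '[[[0,0,0.05],0,1],[[0,0,0],0,1]]'
python3 -m pendant '[[[0,0,0.05],0,1],[[0,0,0],0,1]]'
```

```text
clock: 13.98
tcp_pos: [0.5071, 0.3164, 0.0611]
orientation: [0.0, 0.843, 0.538, 0.0]
wrist_force: [-1.4, -1.3, 5.3]
finger_gap: 0.0415
clock: 14.22
tcp_pos: [0.5072, 0.3164, 0.0611]
orientation: [0.0, 0.843, 0.538, 0.001]
wrist_force: [-4.3, -1.0, 10.6]
finger_gap: 0.0415
clock: 14.48
tcp_pos: [0.5072, 0.3165, 0.061]
orientation: [0.0, 0.843, 0.538, 0.001]
wrist_force: [-5.8, -3.4, 16.4]
finger_gap: 0.0416
```

```bash
python3 -m pendant '[[[0,0,-0.1],0,1],[[0,0,0],0,0.05],[[0,0,0],0,0],[[0,0,0],0,-0.05],[[0,0,0],0,-0.1],[[0,0,0],0,-0.2],[[0,0,0],0,-0.5],[[0,0,0],0,-1],[[0,0,0],0,-1]]'
python3 - <<'E'
from h import *
to([.5075,.3160,.06])
r=env.read_camera("wrist");cv2.imwrite("pics/w5.png",r["color"])
S=env.read_camera("side");cv2.imwrite("pics/s5.png",cv2.resize(S["color"][140:260,240:400],None,fx=4,fy=4))
E
```

```text
clock: 15.6
tcp_pos: [0.507, 0.3163, 0.06]
orientation: [0.0, 0.843, 0.538, -0.0]
wrist_force: [-0.2, -0.4, 0.5]
finger_gap: 0.0854
t 15.6 tcp [0.507  0.3163 0.06  ] f [-0.22 -0.36  0.45] gap 0.0854
yaw 65.06 tilt [-1.e-04  1.e-04 -1.e+00] tool mm [-0.1  0.6  0. ] units [-0.    0.03  0.  ] q [ 0.42  0.46 -0.18  0.94 -0.    2.43]
```

View pics/w5.png

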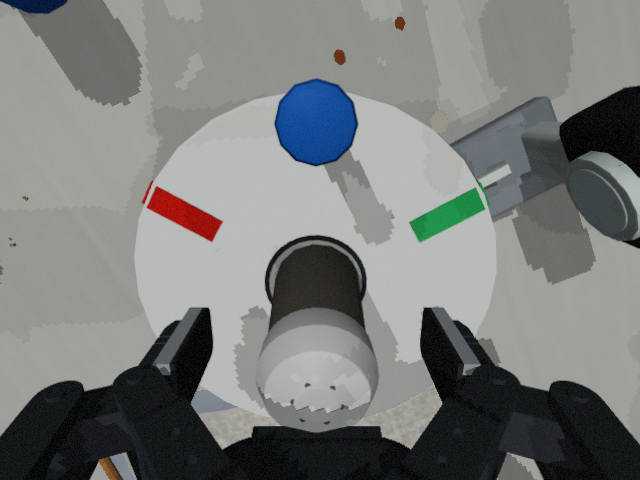

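View pics/s5.png

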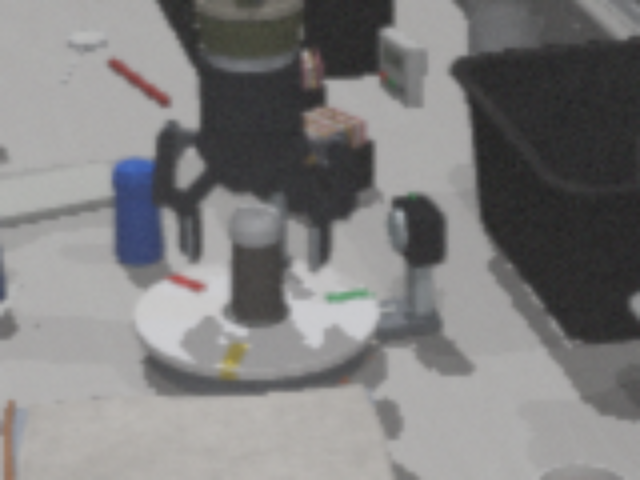

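```bash
python3 -m pendant '[[[0,0,-0.6],0,-1],[[0,0,-1],0,-1],[[0,0,-1],0,-1],[[0,0,-1],0,-1],[[0,0,-1],0,-1],[[0.4,0,0],0,-0.2],[[0.9,0,0],0,-0.2],[[0.9,0.05,0],0,-0.2],[[0.9,0,0],0,-0.2],[[0.9,0,0],0,-0.2],[[0,0,0],0,-0.2]]'
python3 - <<'E'
from h import *
to([.542,.388,.078])
r=env.read_camera("wrist");cv2.imwrite("pics/w6.png",r["color"])
T=env.read_camera("top");cv2.imwrite("pics/t6.png",cv2.resize(T["color"][170:290,160:320],None,fx=4,fy=4))
S=env.read_camera("side");cv2.imwrite("pics/s6.png",cv2.resize(S["color"][140:260,240:400],None,fx=4,fy=4))
E
```

```text
clock: 17.08
tcp_pos: [0.5416, 0.3895, 0.1508]
orientation: [-0.0, 0.843, 0.538, -0.0]
wrist_force: [0.7, -0.1, 0.4]
finger_gap: 0.0517
t 17.07 tcp [0.5416 0.3895 0.1508] f [ 0.74 -0.09  0.4 ] gap 0.0517
yaw 65.13 tilt [-7.e-04 -6.e-04 -1.e+00] tool mm [-1.2  1.  72.8] units [-0.06  0.05  3.64] q [0.5  0.52 0.17 1.22 0.   2.51]
```

View pics/w6.png

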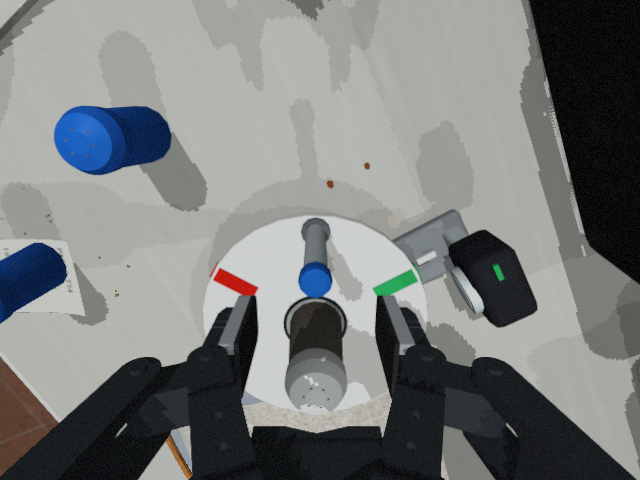

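View pics/s6.png

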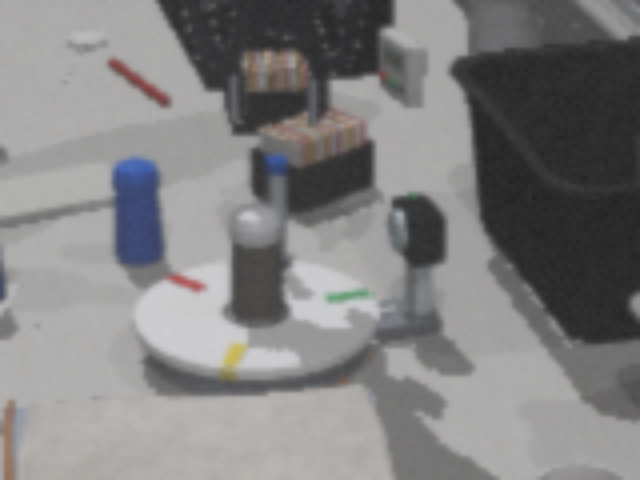

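View pics/t6.png

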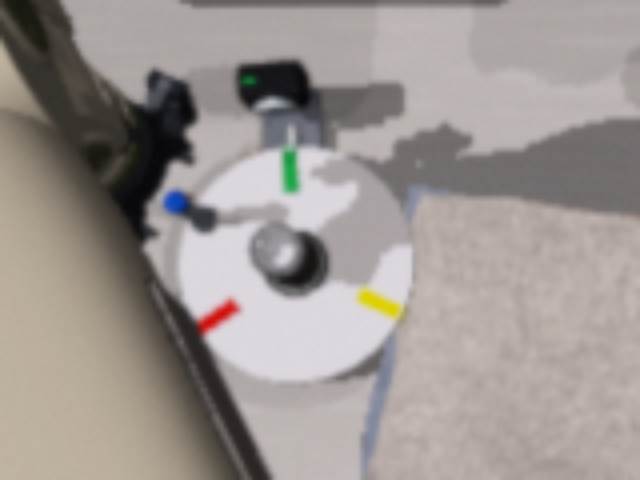

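```bash
python3 - <<'E'
from h import *
np.set_printoptions(precision=4,suppress=True)
r=env.read_camera("wrist")
print(proj(r,(.5415,.388,.122)),proj(r,(.507,.3163,.117)),onz(r,[315,277],.12),onz(r,[315,280],.124),onz(r,[316,383],.112),onz(r,[315,318],.034))
to([.5415,.388,.078])
E
```

```text
[315.1327 280.1757] [313.6056 396.6575] [0.5418 0.3888 0.12  ] [0.5419 0.389  0.124 ] [0.5107 0.3209 0.112 ] [0.5089 0.3189 0.034 ]
t 17.27 tcp [0.5412 0.3879 0.1517] f [0.57 0.62 1.  ] gap 0.0512
yaw 65.05 tilt [-0.0009 -0.0004 -1.    ] tool mm [ 0.3  0.3 73.7] units [0.01 0.01 3.68] q [ 0.5   0.52  0.17  1.22 -0.    2.51]
```

```bash
python3 -m pendant '[[[0.03,0.01,0.7],0,-0.2],[[0,0,1],0,-0.2],[[0,0,1],0,-0.2],[[0,0,0.9],0,-0.2],[[0,0,0],0,0.2],[[0,0,0],0,0.4],[[0,0,0],0,0.5],[[0,0,0],0,0.6],[[0,0,0],0,0.7],[[0,0,0],0,0.8],[[0,0,0],0,1],[[0,0,0],0,1]]' 20
python3 - <<'E'
from h import *
to([.5415,.388,.078])
r=env.read_camera("wrist");cv2.imwrite("pics/w7.png",r["color"])
E
```

```text
clock: 18.77
tcp_pos: [0.5415, 0.3898, 0.0811]
orientation: [-0.001, 0.843, 0.538, 0.0]
wrist_force: [-4.6, 1.1, 5.1]
finger_gap: 0.0168
t 18.77 tcp [0.5415 0.3898 0.0811] f [-4.62  1.07  5.07] gap 0.0168
yaw 65.11 tilt [ 1.3e-03 -7.0e-04 -1.0e+00] tool mm [-1.6  0.7  3.1] units [-0.08  0.03  0.15] q [0.5  0.56 0.06 1.06 0.   2.51]
```

View pics/w7.png

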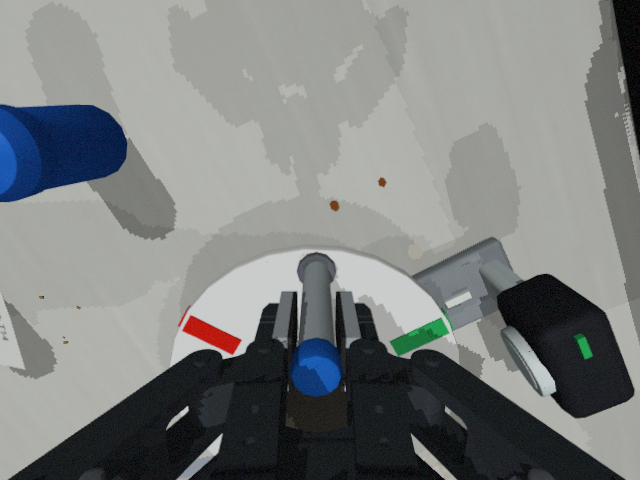

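```bash
python3 -m pendant '[[[0,0,0],0,0.4],[[0,0,0],0,0.4],[[0,0,0.5],0,0.4],[[0,0,0],0,0.5],[[0,0,0],0,0.6],[[0,0,0],0,0.7],[[0,0,0],0,0.8],[[0,0,0],0,1],[[0,0,0],0,1]]' 20
python3 - <<'E'
from h import *
to([.5415,.388,.07])
E
```

```text
clock: 19.95
tcp_pos: [0.5412, 0.3891, 0.0697]
orientation: [-0.0, 0.843, 0.538, -0.001]
wrist_force: [-5.6, 2.2, -1.5]
finger_gap: 0.0132
t 19.95 tcp [0.5412 0.3891 0.0697] f [-5.65  2.18 -1.53] gap 0.0132
yaw 65.09 tilt [-7.0e-04 -1.4e-03 -1.0e+00] tool mm [-0.8  0.7 -0.3] units [-0.04  0.04 -0.02] q [0.5  0.57 0.04 1.04 0.   2.51]
```

```bash
python3 -m pendant '[[[-0.01,-0.21,0],-0.5,1],[[-0.02,-0.42,0],-1,1],[[-0.02,-0.42,0],-1,1],[[-0.02,-0.42,0],-1,1],[[0,0,0],0,1]]'
cat >> h.py <<'E'
def ang(c=(.508,.3163)):
    s=st();d=s["tcp_pos"][:2]-np.array(c);m=euler(s);print("handle angle",np.degrees(np.arctan2(d[1],d[0])).round(2),"r",np.linalg.norm(d).round(4),"yaw",np.degrees(np.arctan2(m[1,0],m[0,0])).round(2),"ftool",(m.T@s["wrist_force"]).round(1),"q6",s["joint_pos"][5].round(2))
E
python3 -c "
from h import *
ang()"
```

```text
clock: 20.58
tcp_pos: [0.5142, 0.3965, 0.0697]
orientation: [0.0, 0.731, 0.682, 0.0]
wrist_force: [2.4, 3.0, -7.2]
finger_gap: 0.0134
t 20.57 tcp [0.5142 0.3965 0.0697] f [ 2.36  3.04 -7.16] gap 0.0134
handle angle 85.57 r 0.0804 yaw 86.01 ftool [3.2 2.1 7.2] q6 2.17
```

```bash
python3 -m pendant '[[[-0.02,-0.42,0],-1,1],[[-0.02,-0.42,0],-1,1],[[-0.02,-0.42,0],-1,1],[[-0.02,-0.42,0],-1,1],[[-0.02,-0.42,0],-1,1],[[-0.02,-0.42,0],-1,1],[[-0.02,-0.42,0],-1,1],[[-0.02,-0.42,0],-1,1],[[0,0,0],0,1]]'
python3 -c "
from h import *
ang()"
```

```text
clock: 21.7
tcp_pos: [0.4516, 0.3748, 0.0698]
orientation: [-0.001, 0.391, 0.921, 0.001]
wrist_force: [-2.5, 6.8, -7.2]
finger_gap: 0.0137
t 21.7 tcp [0.4516 0.3748 0.0698] f [-2.47  6.82 -7.15] gap 0.0137
handle angle 133.92 r 0.0812 yaw 134.02 ftool [6.6 3.  7.2] q6 1.36
```

```bash
python3 -m pendant '[[[-0.02,-0.42,0],-1,1],[[-0.02,-0.42,0],-1,1],[[-0.02,-0.42,0],-1,1],[[-0.02,-0.42,0],-1,1],[[-0.02,-0.42,0],-1,1],[[-0.02,-0.42,0],-1,1],[[-0.02,-0.42,0],-1,1],[[-0.02,-0.42,0],-1,1],[[-0.01,-0.21,0],-0.5,1],[[0,0,0],0,1],[[0,0,0],0,1]]'
python3 - <<'E'
from h import *
ang()
T=env.read_camera("top");cv2.imwrite("pics/t8.png",cv2.resize(T["color"][170:290,160:320],None,fx=4,fy=4))
S=env.read_camera("side");cv2.imwrite("pics/s8.png",cv2.resize(S["color"][140:260,240:400],None,fx=4,fy=4))
E
```

```text
clock: 23.08
tcp_pos: [0.427, 0.3094, 0.0697]
orientation: [-0.001, -0.043, 0.999, 0.0]
wrist_force: [-4.2, 2.6, -4.8]
finger_gap: 0.0138
t 23.07 tcp [0.427  0.3094 0.0697] f [-4.22  2.56 -4.83] gap 0.0138
handle angle -175.13 r 0.0813 yaw -175.06 ftool [4.  2.9 4.8] q6 0.39
```

View pics/t8.png

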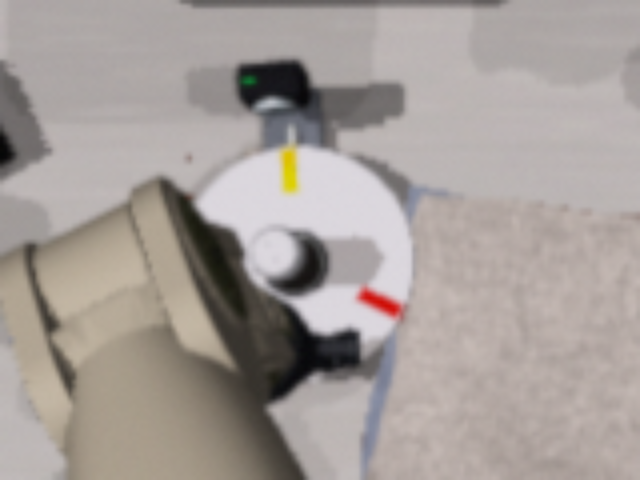

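View pics/s8.png

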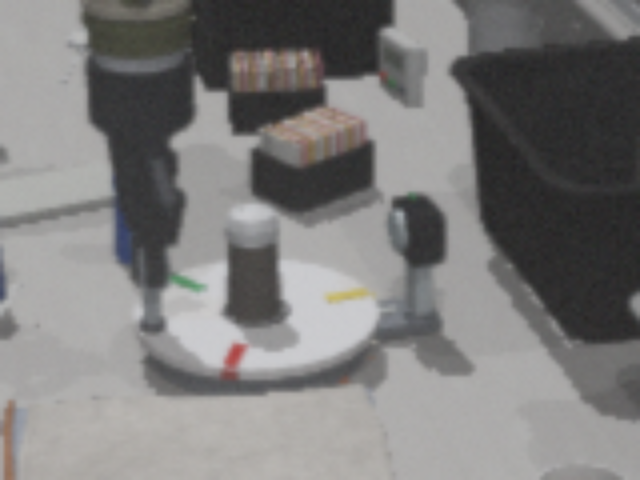

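The yellow mark now points at the lens and the shaker is upright in the ring. I'll dwell about a second, then move on.

```bash
python3 -m pendant '[[[0,0,0],0,1],[[0,0,0],0,1],[[0,0,0],0,1],[[0,0,0],0,1],[[0,0,0],0,1],[[0,0,0],0,1],[[0,0,0],0,1],[[0,0,0],0,1]]'
python3 -m pendant '[[[-0.01,-0.21,0],-0.5,1],[[-0.02,-0.42,0],-1,1],[[-0.02,-0.42,0],-1,1],[[-0.02,-0.42,0],-1,1],[[-0.02,-0.42,0],-1,1],[[-0.02,-0.42,0],-1,1],[[-0.02,-0.42,0],-1,1],[[-0.02,-0.42,0],-1,1],[[-0.02,-0.42,0],-1,1],[[-0.02,-0.42,0],-1,1],[[0,0,0],0,1]]'
python3 - <<'E'
from h import *
ang()
E
```

```text
clock: 24.18
tcp_pos: [0.427, 0.3095, 0.0697]
orientation: [-0.001, -0.043, 0.999, 0.0]
wrist_force: [-4.1, 2.8, -5.1]
finger_gap: 0.0136
clock: 25.55
tcp_pos: [0.4699, 0.2456, 0.0697]
orientation: [-0.0, -0.514, 0.858, 0.001]
wrist_force: [-2.8, 6.0, -5.0]
finger_gap: 0.0139
t 25.55 tcp [0.4699 0.2456 0.0697] f [-2.78  6.03 -4.97] gap 0.0139
handle angle -118.3 r 0.0803 yaw -118.09 ftool [-4.   5.3  5. ] q6 -0.75
```

```bash
python3 -m pendant '[[[-0.02,-0.42,0],-1,1],[[-0.02,-0.42,0],-1,1],[[-0.02,-0.42,0],-1,1],[[-0.02,-0.42,0],-1,1],[[-0.02,-0.42,0],-1,1],[[-0.02,-0.42,0],-1,1],[[-0.02,-0.42,0],-1,1],[[-0.02,-0.42,0],-1,1],[[-0.02,-0.42,0],-1,1],[[-0.02,-0.42,0],-1,1],[[-0.01,-0.21,0],-0.5,1],[[0,0,0],0,1]]'
python3 - <<'E'
from h import *
ang()
T=env.read_camera("top");cv2.imwrite("pics/t9.png",cv2.resize(T["color"][170:290,160:320],None,fx=4,fy=4))
S=env.read_camera("side");cv2.imwrite("pics/s9.png",cv2.resize(S["color"][140:260,240:400],None,fx=4,fy=4))
E
```

```text
clock: 27.05
tcp_pos: [0.5521, 0.2506, 0.0697]
orientation: [0.001, 0.887, -0.462, -0.002]
wrist_force: [-5.8, 3.9, -1.3]
finger_gap: 0.0138
t 27.05 tcp [0.5521 0.2506 0.0697] f [-5.78  3.86 -1.3 ] gap 0.0138
handle angle -56.14 r 0.0791 yaw -55.09 ftool [-6.5  2.5  1.3] q6 -1.89
```

View pics/t9.png

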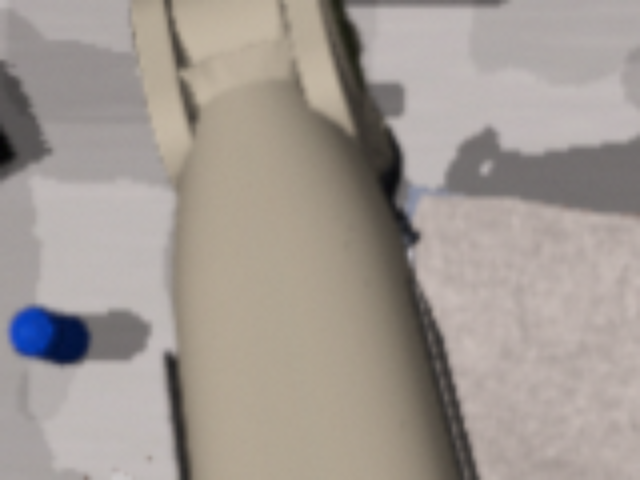

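View pics/s9.png

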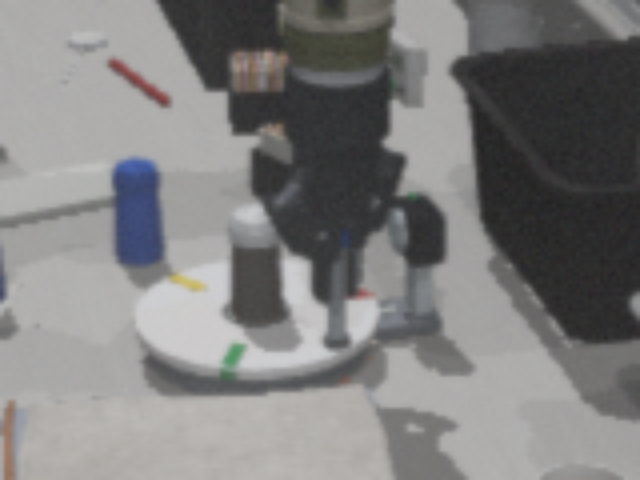

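```bash
python3 -m pendant '[[[0,0,0],0,1],[[0,0,0],0,1],[[0,0,0],0,1],[[0,0,0],0,1],[[0,0,0],0,1],[[0,0,0],0,1],[[0,0,0],0,1],[[0,0,0],0,1]]'
python3 -m pendant '[[[-0.01,0.17,0],0.4,1],[[-0.014,0.335,0],0.8,1],[[-0.014,0.335,0],0.8,1],[[-0.014,0.335,0],0.8,1],[[-0.014,0.335,0],0.8,1],[[-0.014,0.335,0],0.8,1],[[-0.014,0.335,0],0.8,1],[[-0.014,0.335,0],0.8,1],[[-0.014,0.335,0],0.8,1],[[-0.014,0.335,0],0.8,1],[[-0.014,0.335,0],0.8,1],[[-0.014,0.335,0],0.8,1]]'
python3 - <<'E'
from h import *
ang()
E
```

```text
clock: 28.15
tcp_pos: [0.5518, 0.2505, 0.0697]
orientation: [0.001, 0.887, -0.463, -0.002]
wrist_force: [-5.9, 3.6, -1.9]
finger_gap: 0.0135
clock: 29.65
tcp_pos: [0.4792, 0.2415, 0.0697]
orientation: [-0.0, -0.57, 0.821, 0.001]
wrist_force: [-2.3, 6.4, -6.8]
finger_gap: 0.0135
t 29.65 tcp [0.4792 0.2415 0.0697] f [-2.33  6.38 -6.84] gap 0.0135
handle angle -111.04 r 0.0802 yaw -110.46 ftool [-5.2  4.4  6.9] q6 -0.9
```

```bash
python3 -m pendant '[[[-0.014,0.335,0],0.8,1],[[-0.014,0.335,0],0.8,1],[[-0.014,0.335,0],0.8,1],[[-0.014,0.335,0],0.8,1],[[-0.014,0.335,0],0.8,1],[[-0.014,0.335,0],0.8,1],[[-0.014,0.335,0],0.8,1],[[-0.014,0.335,0],0.8,1],[[-0.014,0.335,0],0.8,1],[[-0.014,0.335,0],0.8,1],[[-0.014,0.335,0],0.8,1],[[-0.014,0.335,0],0.8,1]]'
python3 -c "
from h import *
ang()"
python3 -m pendant '[[[-0.014,0.335,0],0.8,1],[[-0.014,0.335,0],0.8,1],[[-0.014,0.335,0],0.8,1],[[-0.014,0.335,0],0.8,1],[[-0.014,0.335,0],0.8,1],[[-0.014,0.335,0],0.8,1],[[-0.014,0.335,0],0.8,1],[[-0.014,0.335,0],0.8,1],[[-0.014,0.335,0],0.8,1],[[-0.014,0.335,0],0.8,1],[[-0.014,0.335,0],0.8,1],[[0,0,0],0,1]]'
python3 -c "
from h import *
ang()"
```

```text
clock: 31.15
tcp_pos: [0.4285, 0.2991, 0.0697]
orientation: [-0.001, -0.104, 0.995, 0.0]
wrist_force: [-3.2, 3.5, -5.7]
finger_gap: 0.0139
t 31.15 tcp [0.4285 0.2991 0.0697] f [-3.22  3.52 -5.74] gap 0.0139
handle angle -167.78 r 0.0813 yaw -168.08 ftool [2.4 4.1 5.7] q6 0.25
clock: 32.65
tcp_pos: [0.4463, 0.3693, 0.0698]
orientation: [-0.001, 0.348, 0.938, 0.001]
wrist_force: [-3.9, 7.0, -5.4]
finger_gap: 0.0134
t 32.65 tcp [0.4463 0.3693 0.0698] f [-3.92  7.01 -5.37] gap 0.0134
handle angle 139.31 r 0.0814 yaw 139.28 ftool [7.5 2.7 5.4] q6 1.26
```

```bash
python3 -m pendant '[[[-0.014,0.335,0],0.8,1],[[-0.014,0.335,0],0.8,1],[[-0.014,0.335,0],0.8,1],[[-0.014,0.335,0],0.8,1],[[-0.014,0.335,0],0.8,1],[[-0.014,0.335,0],0.8,1],[[-0.014,0.335,0],0.8,1],[[-0.014,0.335,0],0.8,1],[[-0.014,0.335,0],0.8,1],[[-0.014,0.335,0],0.8,1],[[-0.014,0.335,0],0.8,1],[[0,0,0],0,1]]'
python3 -c "
from h import *
ang()"
```

```text
clock: 34.15
tcp_pos: [0.5135, 0.3965, 0.0698]
orientation: [-0.0, 0.728, 0.685, 0.001]
wrist_force: [1.2, 5.4, -6.8]
finger_gap: 0.0139
t 34.15 tcp [0.5135 0.3965 0.0698] f [ 1.17  5.45 -6.78] gap 0.0139
handle angle 86.07 r 0.0804 yaw 86.5 ftool [5.5 0.8 6.8] q6 2.17
```

```bash
python3 -m pendant '[[[-0.014,0.335,0],0.8,1],[[-0.014,0.335,0],0.8,1],[[-0.01,0.21,0],0.5,1],[[-0.01,0.21,0],0.5,1],[[-0.005,0.168,0],0.4,1],[[-0.002,0.126,0],0.3,1],[[-0.002,0.084,0],0.2,1],[[0,0.04,0],0.1,1],[[0,0,0],0,1],[[0,0,0],0,1]]'
python3 - <<'E'
from h import *
ang()
T=env.read_camera("top");cv2.imwrite("pics/t10.png",cv2.resize(T["color"][170:290,160:320],None,fx=4,fy=4))
E
```

```text
clock: 35.4
tcp_pos: [0.541, 0.3891, 0.0698]
orientation: [-0.001, 0.843, 0.538, 0.0]
wrist_force: [-0.1, 6.3, -7.4]
finger_gap: 0.0135
t 35.4 tcp [0.541  0.3891 0.0698] f [-0.06  6.3  -7.43] gap 0.0135
handle angle 65.6 r 0.0799 yaw 65.06 ftool [ 5.7 -2.7  7.4] q6 2.51
```

View pics/t10.png

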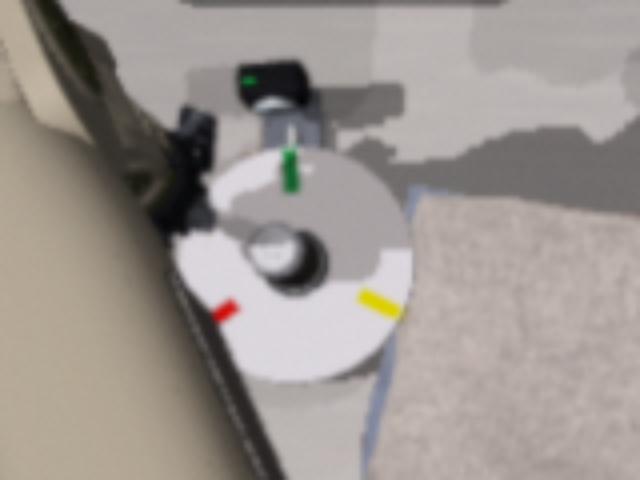

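```bash
python3 -m pendant '[[[0,0.04,0],0.1,1],[[0,0,0],0,0.65],[[0,0,0],0,0.6],[[0,0,0],0,0.5],[[0,0,0],0,0.3],[[0,0,0],0,0],[[0,0,0],0,-0.1],[[0,0,0],0,-0.2],[[0,0,0],0,-0.2]]'
python3 - <<'E'
from h import *
ang()
r=env.read_camera("wrist");cv2.imwrite("pics/w11.png",r["color"])
E
```

```text
clock: 36.58
tcp_pos: [0.5421, 0.3879, 0.07]
orientation: [0.0, 0.846, 0.533, -0.0]
wrist_force: [0.2, -1.0, -0.2]
finger_gap: 0.0513
t 36.58 tcp [0.5421 0.3879 0.07  ] f [ 0.16 -1.03 -0.21] gap 0.0513
handle angle 64.55 r 0.0793 yaw 64.46 ftool [-0.9  0.6  0.2] q6 2.52
```

View pics/w11.png

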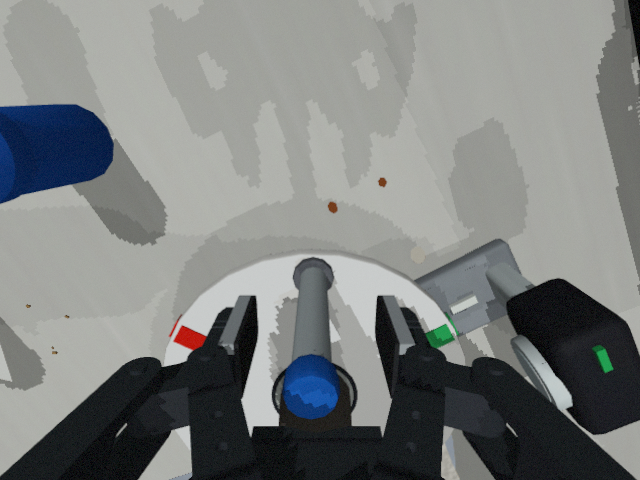

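Released, with the post free between the pads. I'll retreat straight up and check again.

```bash
python3 -m pendant '[[[0,0,-0.5],0,-0.2],[[0,0,-1],0,-0.2],[[0,0,-1],0,-0.2],[[0,0,-1],0,-0.2],[[0,0,-1],0,-0.2],[[0,0,-1],0,-0.2],[[0,0,-1],0,-0.2],[[0.5,0,-0.5],0,-0.2],[[0.5,0,0],0,-0.2],[[0,0,0],0,-0.2],[[0,0,0],0,-0.2]]'
python3 - <<'E'
from h import *
ang()
np.set_printoptions(precision=4,suppress=True)
r=env.read_camera("wrist");cv2.imwrite("pics/w12.png",r["color"])
T=env.read_camera("top");cv2.imwrite("pics/t12.png",cv2.resize(T["color"][130:290,160:400],None,fx=3.3,fy=3.3))
S=env.read_camera("side");cv2.imwrite("pics/s12.png",cv2.resize(S["color"][140:300,240:440],None,fx=4,fy=4)[:600])
E
```

```text
clock: 38.0
tcp_pos: [0.5502, 0.4057, 0.2091]
orientation: [0.0, 0.846, 0.533, -0.001]
wrist_force: [-0.2, 0.1, 0.0]
finger_gap: 0.0514
t 38.0 tcp [0.5502 0.4057 0.2091] f [-0.2   0.14  0.02] gap 0.0514
handle angle 64.71 r 0.0989 yaw 64.47 ftool [ 0.  -0.2 -0. ] q6 2.53
```

View pics/w12.png

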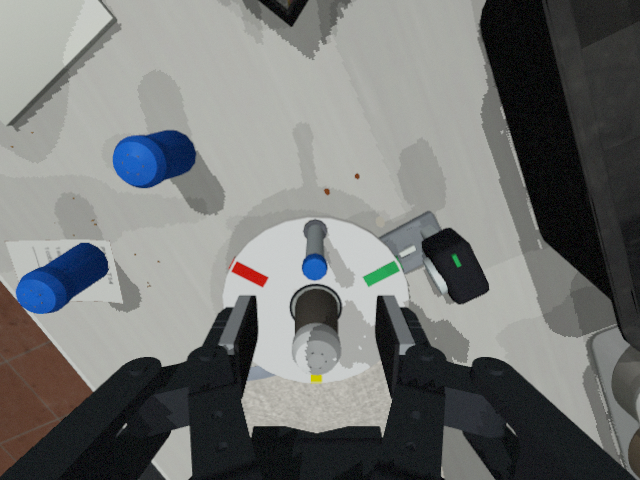

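View pics/t12.png

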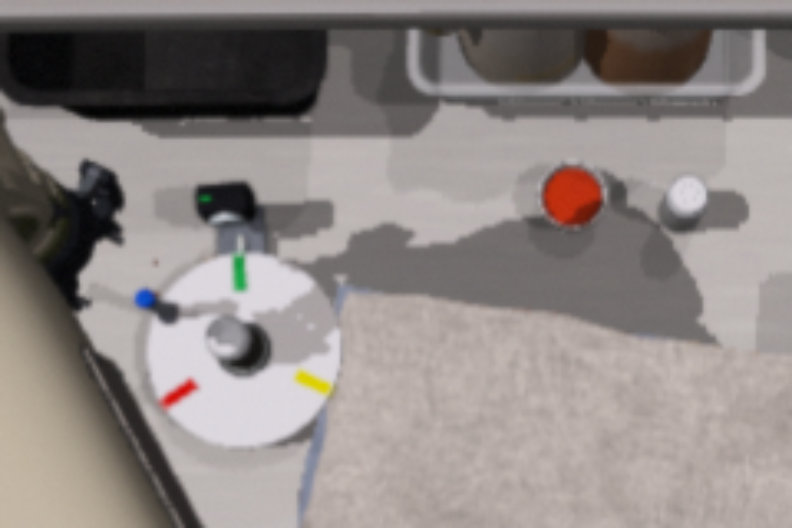

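View pics/s12.png

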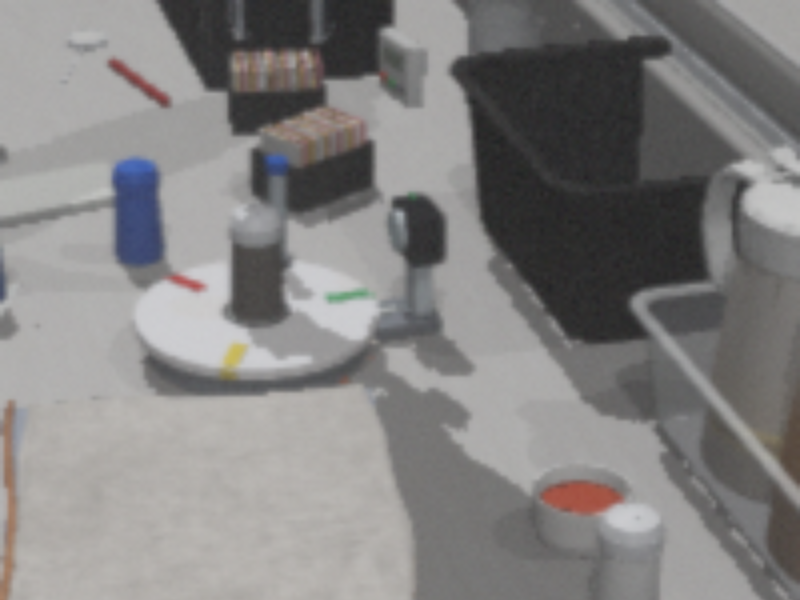

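The green mark is at the lens, the shaker stands upright in the ring, the bystanders haven't moved, and the hand is clear with wrist force near zero. I'm handing in.

```bash
python3 -c "
from h import *
print(env.hand_in());st()"
```

```text
the job is handed in; nothing more can be done
None
the job is handed in; nothing more can be done
```

The dark shaker has been checked at all three marks and the job was handed in at about 38 s of the 72 s allowed; the hand-in gives no verdict.

- **Placing:** I gripped the dark shaker, set it down gently in the ring and let go of it with the green mark at the lens.
- **Turning:** I gripped the handle post and turned the platform anticlockwise, stopping at least a second at yellow and again at red. I then eased it back at about 0.7 rad/s, well below the 2.5 rad/s snap limit. I let go only once it was home against its stop, then moved the hand clear.

**Last checks:**
- **Platform and shaker:** the pictures show the green mark at the lens and the shaker upright in the ring.
- **Bystanders:** the ramekin and white shaker look unmoved. I did not check the food pan in the last pictures, but the arm worked well away from it after its first pass overhead.
- **Robot:** the wrist force was about zero and nothing was being touched.

**Less certain points:**
- **Handle grip:** the first grip caught the post's cap, with a 17 mm opening instead of 14 mm. I re-gripped 10 mm lower before turning anything.
- **Red mark:** the arm hid the view from above, and only part of the mark showed in the side view. I judged it from the other two marks there and from the turned angle, about 239 to 240 degrees.

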